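# Mount a photomultiplier tube on its V-saddles for a light test

## Task

Get the photomultiplier tube ready for its light test: slip the loose V-saddle over the bare post until its foot rests on the shaft collar, with its V in line with the rail, and let go of it. Then lift the tube out of its wooden cradle and lay it across both saddles, centred between them with its glass window facing the lamp. Lower it into the saddles rather than dropping it, never let it fall onto the bench, and leave the spare parts, bottle, tape and meter where they are.

Things in the scene. Friction and masses are not known exactly. Their poses are not given: they have to be found in the camera images.
- rail: Light-test stand: fixed aluminium rail 370 long, 60 wide, 25 high. Origin at bench level half-way between its two posts; x along the rail towards the lamp. The posts stand at x = +60 and -60: one bare, one carrying a fixed V-saddle like the loose one (which is which varies). A tube lying properly in both saddles has its axis along this x, 161.5 above the bench.
- lamp_face (a point): Centre of the round light opening on the snout of the blue lamp head (a 46 cube on its own post), x = 141 on the rail and 161.5 above the bench. The lamp head itself is at x = 152 to 198.
- post_collar (a point): Bare post: centre of the top face of the dark steel shaft collar (36 across, 12 thick) clamped on it, 70 above the bench. The saddle's foot comes to rest here. The shaft, steel, 16 diameter, rises 38 above this point.
- post_tip (a point): Bare post: centre of the shaft's upper end, 108 above the bench; the top 4 is tapered from 16 to 10 diameter.
- saddle_mid (a point): Loose grey V-saddle, 81 high, standing upright: the point on its vertical axis half-way up, 40.5 above its foot. z up, x along the V groove. Top block, from 45 to 81 above the foot: 28 thick along x (flat end faces at x = +14 and -14, good to grip), 60 wide along y, with a 90-degree V groove open upwards, 22 deep and 44 wide; V bottom 59 above the foot.
- saddle_foot (a point): Loose V-saddle: centre of the bore's mouth at the underside of its foot flange; axes as saddle_mid.
- tube_mid (a point): Photomultiplier tube, its centre and centre of mass: rigid cylinder 46 diameter, 200 long. x along its axis towards the glass window. Silver shield in the middle, grey base with two connectors (14 long) at the -x end, black rim and amber glass window at the +x end. Lies level in a wooden cradle, axis 55 above the bench.
- tube_window (a point): Centre of the tube's window end, 100 along x from tube_mid.
- spacer_mid (a point): Spare plain aluminium spacer sleeve, 32 outside diameter, 40 high, standing; its centre. Bystander.
- collar: Spare steel shaft collar, 36 diameter, 12 high, lying flat; centre of its underside. Bystander.
- bottle: Amber bottle, 68 diameter, 175 high; centre of its underside. Bystander.
- tape: Yellow tape roll, 90 diameter, 19 high, lying flat; centre of its underside. Bystander.
- meter: Orange hand-held meter, 165 x 80 x 43, lying on its back; centre of its underside. Bystander.
- saddle: The loose V-saddle as a whole, 0.11 to 0.23 kg; origin at the centre of its underside. Below the block: a sleeve 28 diameter, from 6 to 45 above the foot, on a foot flange 36 across and 6 high, bored 18.4 diameter from below, 45 deep. Small brass thumbscrew on the sleeve at +y, 22 above the foot, reaching 26 from the axis.
- tube: The tube as a whole, 0.31 to 0.55 kg; origin at its centre, axes as tube_mid.
- cradle: Light wooden storage cradle, fixed; origin under its centre on the bench, x along the tube in it (tube's centre within 8 of its centre). Base board 150 x 90 x 10; two notched boards 14 thick, 80 wide, tops 44.5 above the bench, centred at x = +55 and -55, so 96 is free between them.
- saddle_post: The post whose V-saddle is already fitted, all fixed; origin on its axis on the rail's top face, 25 above the bench. Its saddle's top is 151 above the bench, V along the rail.
There are look-alikes about, which are no part of the job. What is shaped like the saddle but pink is not meant.

How it is judged (in metres and radians):
On the way, in this order (a step that is already met when the one before it is completed fails the run):
1. the loose saddle stands on the bare post's collar, upright, V in line with the rail, and has been let go (distance between saddle_foot and post_collar below 0.004 m and angle between saddle_mid's own z axis and vertical below 0.08 rad and angle between the x axis of saddle_mid and the x axis of rail, either way round below 0.15 rad and contact force between saddle and the fingers below 0.1 N), for 0.2 s.
2. the tube, window towards the lamp, is lowered into both saddles while still held (not dropped in) (x of tube_mid in the frame of rail between -0.015 and 0.015 m and y of tube_mid in the frame of rail between -0.006 and 0.006 m and x of tube_window in the frame of rail between 0.084 and 0.116 m and y of tube_window in the frame of rail between -0.008 and 0.008 m and z of tube_mid in the frame of rail between 0.1545 and 0.1685 m and z of tube_window in the frame of rail between 0.1535 and 0.1695 m and contact force between tube and the fingers above 0.5 N), for 0.05 s.
At the end, for the whole second after the job is handed in: Saddle foot within 4 mm of the collar top's centre, upright within 0.08 rad, V along the rail within 0.15 rad; tube at rest on both saddles, axis within 4 mm of seated height and 6 mm of the rail's centre line, middle within 15 mm of half-way between the posts, window towards the lamp (distance between saddle_foot and post_collar below 0.004 m and angle between saddle_mid's own z axis and vertical below 0.08 rad and angle between the x axis of saddle_mid and the x axis of rail, either way round below 0.15 rad and x of tube_mid in the frame of rail between -0.015 and 0.015 m and y of tube_mid in the frame of rail between -0.006 and 0.006 m and x of tube_window in the frame of rail between 0.084 and 0.116 m and y of tube_window in the frame of rail between -0.008 and 0.008 m and z of tube_mid in the frame of rail between 0.1575 and 0.1655 m and z of tube_window in the frame of rail between 0.1565 and 0.1665 m and contact force between tube and saddle above 0.2 N and contact force between tube and saddle_post above 0.2 N and linear speed of each of tube, saddle below 0.02 m/s); the robot touches nothing.
It fails at once if the tube fell onto the bench (height (world z) of tube_mid below 0.035 m).
It fails at once if a bystander (spacer, collar, bottle, tape roll or meter) was moved by more than 30 mm (distance of any of spacer_mid, collar, bottle, tape, meter from where it was at the start of the episode above 0.03 m).
It also fails if it takes over 64 s, if anything falls off the work surface, if the arm or the gripper's body presses on something with over 40 N, if the wrist force passes 120 N, or if a joint passes its speed limit or range.

## Robot

A 6-joint arm with a two-finger parallel gripper is mounted at the origin on the work surface. World frame = base frame: x ahead of the robot, y to its left, z up, the work surface at z = 0. Lengths are in mm, angles in rad, forces in N, time in s.
With the tool pointing down it reaches from about 300 to 775 mm from the base axis. Payload 14.6 kg.
Tool frame: the origin (TCP) lies on the front face of the gripper's body, between the roots of the fingers; the fingertips stand 97 mm ahead of it and the grasp point (between the pads) lies 78 mm ahead of it; z points along the fingers, y is the line along which they close (so a half turn about z gives the same grasp; the last joint's range is limited). The gripper opens to 94 mm and grips with 3 to 60 N. Pads are 16 mm wide; open, the fingers measure 119 mm over their backs; the gripper's body (75 mm by 177 mm) begins 78 mm behind the grasp point.
Start: joints at [1.273, 0.3, 1.521, -0, 1.321, -0.067], TCP at [125.814, 535.407, 302.646] pointing down, gripper open.
Joint ranges: [-3.03, 3.03], [-0.79, 2.21], [0.23, 2.52], [-1.04, 4.18], [0, 3.07], [-2.55, 2.55]. Speed limits (rad/s): [2.22, 2.22, 2.57, 3.14, 3.14, 3.14].

## Interface

Orientations are given as [roll, pitch, yaw] about the fixed x, y, z axes, in that order (R = Rz(yaw) Ry(pitch) Rx(roll)).
In Python, from cell import * gives the robot as it stands.
- The arm moves only by the tool carry_out, never from a script. Its arguments are lists of equal length, an entry for each row: "slide": the shift along the world's x, y, z scaled (see below), a list of three; "dr": the turn, a rotation vector about the world's x, y, z scaled (see below), a list of three; "gripper": the opening in per cent of the stroke, from 0 (shut) to 100 (fully open). A call has 1 to 10 rows; each row is the pose to reach, as a shift and turn from the pose commanded when the call began, turning the shorter way round; what a row does not reach only later rows make up. The controller multiplies each number of a shift by 0.25 m and each number of a turn by 360 degrees. A row lasts 1/12 s, in which the tool goes at most 41.7 mm and 7.16 degrees, less where a joint would pass 70% of its speed; a pose out of reach is approached as far as the arm can. A call with a number of a shift or a turn outside -1 to 1 is refused whole. A call with a gripper value outside its range is refused whole. The fingers move at their own pace and stop on an object; "newtons" is the grip in N (left out, the last holds). Time passes only in rows, so rows that repeat a pose let the fingers close. It gives the time, the measured TCP pose, the force, the opening and the grip force at its end, in the units of the state.
- read_state(): the state, without advancing time (a new reading comes with each control period).
- camera(name): name is "side" or "top" or "wrist"; returns the picture (400x640x3 uint8, red, green, blue); there is no depth.
- camera_model(name): a dict with "vfov" (degrees; the focal length in pixels is half the picture's height over the tangent of half this angle, whatever the lens; pixels are square), "cx", "cy" (the principal point, pixels), "k1" (the pictures are not rectified: a ray, as slopes to the right and down, at radius r is drawn at 1 + k1 r^2 times it, then the intrinsics apply), "R" (3x3) and "t" (3): a world point X has camera coordinates R X + t. Camera axes: x right, y down, z forward; pixel columns grow to the right and rows downward; lengths in mm; the calibration is good to about 2 mm. A picture is of the moment at which its call begins: read the wrist's pose just before it. camera_model takes no time and is no camera call; for the wrist camera it gives the pose at the moment of the call.
- sign_off(): hands the job in; it is judged then, once.
The state is a dict: "clock": time; "joints": joint angles; "qd": joint speeds; "effort": joint torques, N m; "eef_pos": TCP position; "eef_rot": TCP orientation; "wrist_force": force on the tool from outside, world axes, zero at the start; "moment": the same for the moment, N m; "finger_gap": finger opening in mm; "finger_force": force on a finger pad.
Only numpy, scipy, OpenCV 4.12 (cv2) and the standard library are available. Lean on these libraries where they do the work, as an engineer would, in place of code of your own. Each camera call takes 0.05 s, during which the arm holds its last target. There are 200 camera calls.

## Working session

There is one attempt and no reset: what is moved stays moved. The work goes in short steps, Python scripts to look and compute and a tool call to move; the robot and the scene stay as the last step left them, time stands still between calls to the robot, and variables do not carry over. Pictures are saved under pics/ and viewed, at most 12 in all, crops included, and the job is handed in when it is done.

Besides the shell and the picture viewer there is one more tool, called as a command line: name --argument value ..., lists and objects as JSON in quotes. carry_out: Moves the arm, as the interface text tells. Its arguments: {"type":"object","properties":{"slide":{"type":"array","items":{"type":"array","items":{"type":"number","minimum":-1,"maximum":1}}},"dr":{"type":"array","items":{"type":"array","items":{"type":"number","minimum":-1,"maximum":1}}},"gripper":{"type":"array","items":{"type":"number"}},"newtons":{"type":"number"}},"required":["slide","dr","gripper"]}

```bash
mkdir -p pics; python3 - <<'E'
from cell import *
import cv2,numpy as np
for n in("top","side"):
    im=camera(n); cv2.imwrite(f"pics/{n}0.png",cv2.cvtColor(np.array(im),cv2.COLOR_RGB2BGR))
    m=camera_model(n); print(n,{k:np.round(v,4).tolist() for k,v in m.items()})
s=read_state();print(s)
E
```

```text
top {'vfov': 55.5109, 'cx': 327.3472, 'cy': 202.2694, 'k1': -0.0823, 'R': [[0.0901, -0.9959, 0.0039], [-0.9754, -0.089, -0.2015], [0.2011, 0.0143, -0.9795]], 't': [76.5423, 606.0905, 929.5516]}
side {'vfov': 50.7849, 'cx': 321.8904, 'cy': 200.2114, 'k1': -0.0281, 'R': [[0.9654, -0.2603, 0.0152], [-0.1388, -0.5624, -0.8151], [0.2207, 0.7848, -0.5791]], 't': [-533.0462, 245.3151, 874.836]}
{'clock': 0.1, 'joints': array([ 1.27343590e+00,  3.00419787e-01,  1.52153801e+00,  2.67592610e-05,
        1.32068294e+00, -6.66306279e-02]), 'qd': array([-0.00204135, -0.00168353, -0.00246727,  0.0001372 ,  0.00136513,
       -0.00162373]), 'effort': array([ 6.91903733e-04, -5.32641470e+01, -3.53287375e+01,  7.09071779e-02,
        2.34822911e-02, -6.38648635e-05]), 'eef_pos': array([125.75286421, 535.28945354, 302.13263909]), 'eef_rot': array([-3.14054862e+00, -9.56447149e-05,  2.91085617e+00]), 'wrist_force': array([ 0.33603639, -0.00759892, -0.45159503]), 'moment': array([ 0.02170897, -0.00621794, -0.038081  ]), 'finger_force': 0.0, 'finger_gap': 93.84322348447849}
```

View pics/top0.png

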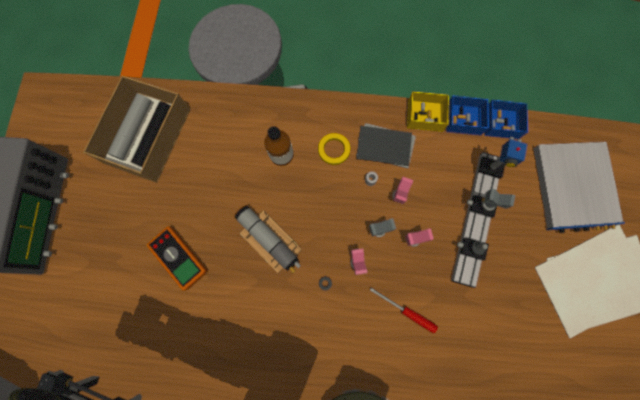

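View pics/side0.png

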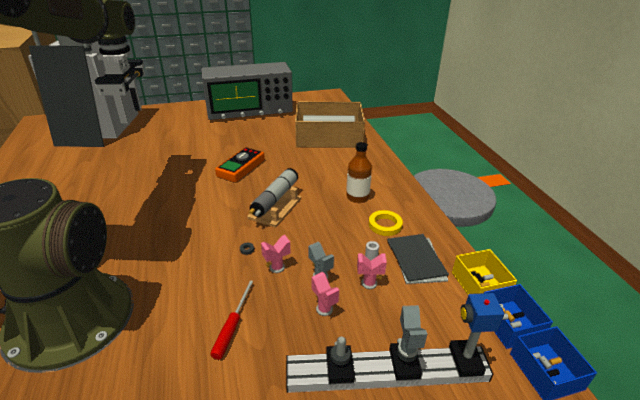

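Candidates for the loose saddle (top view): grey at (383,227). The pink look-alikes are at (403,190), (421,237) and (359,261), and the fixed grey one is at (500,199) on its post. I choose the grey one at (383,227). The bare post is the near one at about (473,247), and the lamp is at the far end (513,152).

```bash
cat > h.py <<'E'
from cell import *
import cv2,numpy as np
from scipy.spatial.transform import Rotation as Ro
from scipy.optimize import least_squares
def save(p,im): cv2.imwrite(p,cv2.cvtColor(np.array(im),cv2.COLOR_RGB2BGR))
def proj(m,X):
    c=np.atleast_2d(X)@np.array(m["R"]).T+np.array(m["t"]); s=c[:,:2]/c[:,2:]
    f=200/np.tan(np.radians(m["vfov"]/2)); r2=(s**2).sum(1,keepdims=True)
    return s*(1+m["k1"]*r2)*f+[m["cx"],m["cy"]]
def back(m,uv,z):  # pixel -> world point at height z
    f=lambda p: proj(m,[p[0],p[1],z])[0]-uv
    C=-np.array(m["R"]).T@np.array(m["t"]); d=np.array(m["R"])[2]
    p0=C+d*(z-C[2])/d[2]
    return least_squares(f,p0[:2],x_scale=100).x
E
python3 - <<'E'
from h import *
m=camera_model("top")
for n,uv,z in[("saddle foot",(383,227),40),("tube",(267,239),55),("window/end a",(240,212),55),("end b",(294,266),55),("posttip",(475,244),108),("lamp",(514,152),161),("fixed sad",(500,199),140),("railnear",(466,283),25),("railfar",(490,157),25)]:
    print(n,back(m,uv,z).round(1))
t=cv2.imread("pics/top0.png");s=cv2.imread("pics/side0.png")
a=cv2.resize(t[135:295,340:540],(800,640),interpolation=cv2.INTER_CUBIC)[:600]
cv2.imwrite("pics/c1.png",a)
b=np.vstack([cv2.resize(s[235:285,240:400],(800,250),interpolation=cv2.INTER_CUBIC),cv2.resize(t[195:280,225:315],(360,340),interpolation=cv2.INTER_CUBIC).copy() if 0 else np.hstack([cv2.resize(t[195:280,225:325],(400,340),interpolation=cv2.INTER_CUBIC),cv2.resize(s[155:240,230:330],(400,340),interpolation=cv2.INTER_CUBIC)])])
cv2.imwrite("pics/c2.png",b)
E
```

```text
saddle foot [548.1 -20.8]
tube [487.5 277.5]
window/end a [551.3 356.8]
end b [425.4 200.7]
posttip [ 515.6 -241.6]
lamp [ 744.3 -317.7]
fixed sad [ 627.1 -290.4]
railnear [ 421.1 -251.7]
railfar [ 776.1 -314.7]
```

View pics/c1.png

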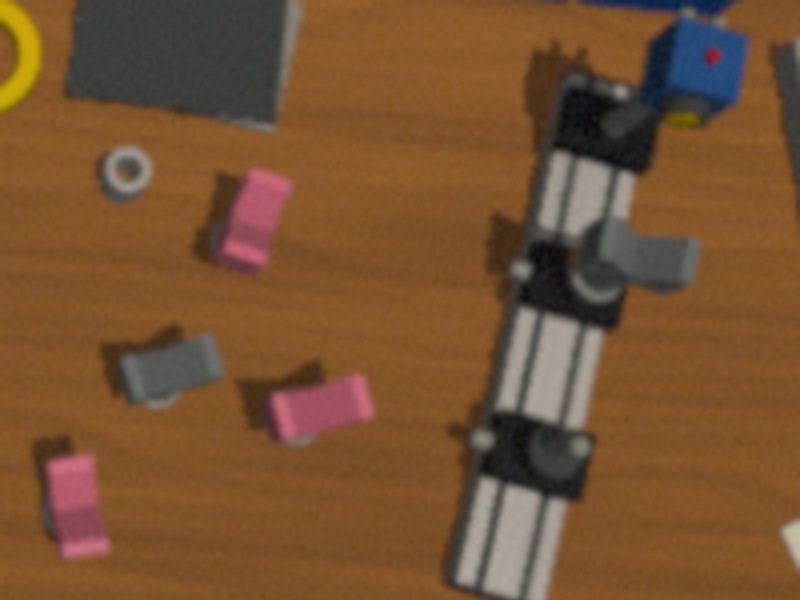

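View pics/c2.png

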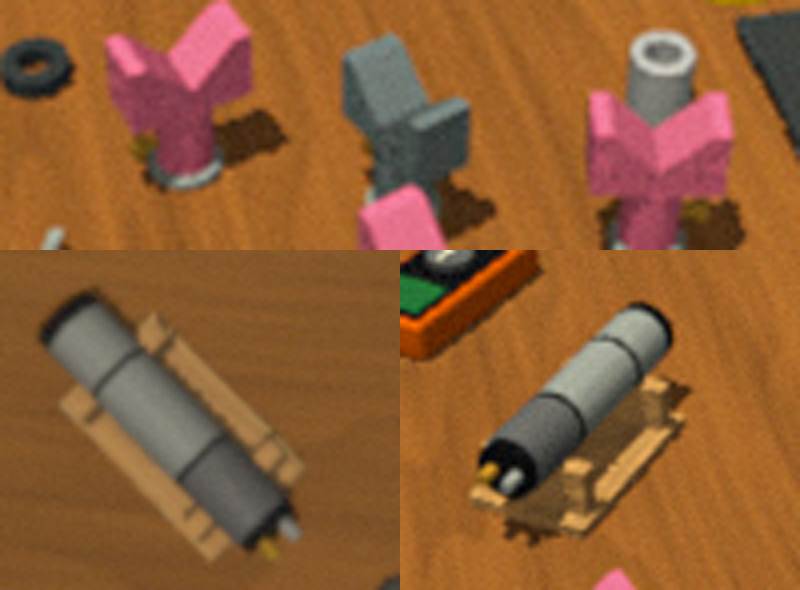

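c1: the grey saddle is at (170,370), upright, with its V's wide direction slightly tilted. The bare post tip is at (580,447) → full image (485,247). c2: the tube's window (plain black rim) is at the upper-left end, and its connectors are at the lower-right end (294,266).

```bash
python3 - <<'E'
from h import *
m=camera_model("top")
q=lambda u,v,z: back(m,np.array([340+u/4,135+v/4]),z)
L=[q(121,352,81),q(134,404,81)];R=[q(212,335,81),q(222,380,81)]
print("sad",np.mean(L+R,0),[p.round(1).tolist() for p in L+R])
w=np.mean(R,0)-np.mean(L,0);print("width",np.linalg.norm(w),"ydir ang",np.degrees(np.arctan2(w[1],w[0])))
print("tip",q(580,447,108), "lamp red?",q(712,56,184.5))
F=[q(612,225,151),q(625,280,151),q(697,240,151),q(688,288,151)]
print("fixed",np.mean(F,0))
a,b=q(450,585,25),q(565,75,25);print("rail left edge",a,b,np.degrees(np.arctan2(*(b-a)[::-1])),np.linalg.norm(b-a))
mw=camera_model("wrist");s=read_state()
Rt=Ro.from_euler("xyz",s["eef_rot"]).as_matrix()
Rw=np.array(mw["R"]);C=-Rw.T@mw["t"]
print("cam in tool",Rt.T@(C-s["eef_pos"]),(Rw@Rt).round(3).tolist(),mw["vfov"])
E
```

```text
sad [542.12563921 -15.32467665] [[549.2, 17.8], [517.0, 7.4], [565.3, -39.2], [537.1, -47.2]]
width 58.64677129447665 ydir ang -72.02986976344609
tip [ 510.92236528 -266.98747156] lamp red? [ 743.60982046 -316.18708587]
fixed [ 623.86543718 -295.18919604]
rail left edge [ 422.83862393 -215.39379622] [ 783.27059212 -289.2597428 ] -11.581677429039802 367.92306499152386
cam in tool [ 77.81025733   0.84024036 -82.39385222] [[0.0, 1.0, -0.0], [-0.964, 0.0, -0.266], [-0.266, 0.0, 0.964]] 62.31519820605282
```

carry_out --slide '[[0.556,-0.733,0],[0.556,-0.733,0],[0.556,-0.733,0],[0.556,-0.733,0],[0.556,-0.733,0],[0.556,-0.733,0],[0.556,-0.733,0]]' --dr '[[0,0,-0.08],[0,0,-0.08],[0,0,-0.08],[0,0,-0.08],[0,0,-0.08],[0,0,-0.08],[0,0,-0.08]]' --gripper '[100,100,100,100,100,100,100]'

```text
clock: 0.68
eef_pos: [266.6, 349.6, 302.7]
eef_rot: [-3.142, 0.0, 2.405]
wrist_force: [0.2, -0.6, -0.2]
finger_gap: 94.0
finger_force: 0.0
```

carry_out --slide '[[0.556,-0.733,0],[0.556,-0.733,0],[0.556,-0.733,0],[0.556,-0.733,0],[0.556,-0.733,0],[0.556,-0.733,0],[0.556,-0.733,0]]' --dr '[[0,0,-0.083],[0,0,-0.083],[0,0,-0.083],[0,0,-0.083],[0,0,-0.083],[0,0,-0.083],[0,0,-0.083]]' --gripper '[100,100,100,100,100,100,100]'

```text
clock: 1.27
eef_pos: [405.5, 166.7, 302.4]
eef_rot: [-3.141, 0.0, 1.883]
wrist_force: [-0.7, 0.5, 0.8]
finger_gap: 94.0
finger_force: 0.0
```

carry_out --slide '[[0.556,-0.733,0],[0.556,-0.733,0],[0.556,-0.733,0],[0.556,-0.733,0],[0.556,-0.733,0],[0.556,-0.733,0],[0.556,-0.733,0],[0.556,-0.733,0]]' --dr '[[0,0,0],[0,0,0],[0,0,0],[0,0,0],[0,0,0],[0,0,0],[0,0,0],[0,0,0]]' --gripper '[100,100,100,100,100,100,100,100]'

```text
clock: 1.93
eef_pos: [543.0, -13.8, 301.9]
eef_rot: [-3.14, -0.001, 1.886]
wrist_force: [-0.5, 0.3, -0.1]
finger_gap: 94.2
finger_force: 0.0
```

```bash
python3 - <<'E'
from h import *
s=read_state();m=camera_model("wrist");im=camera("wrist");save("pics/w1.png",im)
import pickle;pickle.dump({k:m[k] for k in m},open("w1.pkl","wb"))
print(s["clock"],s["eef_pos"],np.degrees(s["eef_rot"]))
print(proj(m,[[542,-15,81],[542,-15,0]]))
E
```

```text
1.9333 [542.96019632 -13.84563593 301.87397937] [-1.79928634e+02 -4.75102104e-02  1.08055787e+02]
[[317.19919465 186.38626493]
 [317.49975193 169.12646636]]
```

View pics/w1.png

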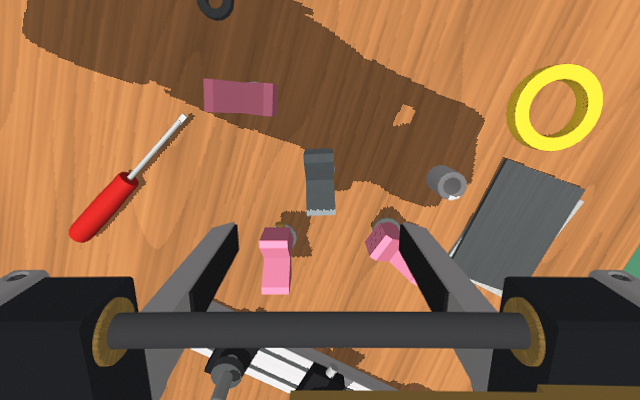

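The wrist view shows the grey saddle at (304–336, 148–215), between the fingers' line. The pink ones are at (238,97), (277,260) and (395,250). I'll fit its silhouette with the known block.

```bash
cat >> h.py <<'E'
def block(x,y,yaw,z0,z1,hx=14,hy=30):
    R=Ro.from_euler("z",yaw).as_matrix()
    P=np.array([[a*hx,b*hy,z] for a in(-1,1) for b in(-1,1) for z in(z0,z1)])
    return P@R.T+[x,y,0]
def fitblock(m,mask,p0,z0,z1):
    from scipy.optimize import minimize
    def c(p):
        h=cv2.convexHull((proj(m,block(p[0],p[1],p[2]/100,z0,z1))*16).astype(np.float32)).round().astype(np.int32)
        M=np.zeros(mask.shape,np.uint8);cv2.fillConvexPoly(M,h,255,cv2.LINE_AA,4)
        return np.abs(M/255.-mask).sum()
    r=minimize(c,p0,method="Nelder-Mead",options=dict(initial_simplex=[np.array(p0)+d for d in np.vstack([np.zeros(3),np.diag([8,8,12])])]))
    return r.x,r.fun
E
python3 - <<'E'
from h import *
import pickle
m=pickle.load(open("w1.pkl","rb"));im=cv2.imread("pics/w1.png")
hsv=cv2.cvtColor(im,cv2.COLOR_BGR2HSV)
M=np.zeros(im.shape[:2]);w=(slice(138,226),slice(288,352));M[w]=(hsv[w][...,1]<80)
n,l,st,_=cv2.connectedComponentsWithStats(M.astype(np.uint8));k=1+st[1:,4].argmax();print(st[k])
M=(l==k)*1.
print(fitblock(m,M,[542,-15,31],45,81))
print(back(m,np.array([319,149.]),81),back(m,np.array([321,214.]),81))
E
```

```text
[ 304  148   32   69 1941]
(array([543.71623083, -13.28996709,  34.94474517]), np.float64(174.65098039215684))
[532.59796159  19.26378496] [554.05842501 -40.1647753 ]
```

carry_out --slide '[[0.003,0.002,-0.4],[0.003,0.002,-0.4],[0.003,0.002,-0.4],[0.003,0.002,-0.672],[0.003,0.002,-0.672],[0.003,0.002,-0.672],[0.003,0.002,-0.672],[0.003,0.002,-0.672]]' --dr '[[0,0,0.0054],[0,0,0.0054],[0,0,0.0054],[0,0,0.0054],[0,0,0.0054],[0,0,0.0054],[0,0,0.0054],[0,0,0.0054]]' --gripper '[75,75,75,75,75,75,75,75]'

```text
clock: 2.65
eef_pos: [544.2, -13.0, 136.7]
eef_rot: [3.139, 0.001, 1.922]
wrist_force: [0.5, 0.0, 0.3]
finger_gap: 70.3
finger_force: 0.0
```

carry_out --slide '[[0,0,0],[0,0,0],[0,0,0],[0,0,0],[0,0,0],[0,0,0],[0,0,0],[0,0,0],[0,0,0],[0,0,0]]' --dr '[[0,0,0],[0,0,0],[0,0,0],[0,0,0],[0,0,0],[0,0,0],[0,0,0],[0,0,0],[0,0,0],[0,0,0]]' --gripper '[20,20,20,20,20,20,20,20,20,20]' --newtons 25

```text
clock: 3.48
eef_pos: [543.6, -13.9, 134.7]
eef_rot: [-3.142, 0.0, 1.921]
wrist_force: [0.6, -0.2, 1.4]
finger_gap: 27.9
finger_force: 25.0
```

carry_out --slide '[[0,0,0.3],[0,0,0.6],[0,0,0.664],[0,0,0.664],[0,0,0.664],[0,0,0.664]]' --dr '[[0,0,0],[0,0,0],[0,0,0],[0,0,0],[0,0,0],[0,0,0]]' --gripper '[20,20,20,20,20,20]'

```text
clock: 3.98
eef_pos: [543.8, -13.8, 302.4]
eef_rot: [3.138, 0.002, 1.921]
wrist_force: [-0.7, 0.1, -1.5]
finger_gap: 27.6
finger_force: 25.0
```

carry_out --slide '[[-0.09,-0.624,0],[-0.09,-0.624,0],[-0.09,-0.624,0],[-0.09,-0.624,0],[-0.09,-0.624,0],[-0.09,-0.624,0]]' --dr '[[0,0,-0.0886],[0,0,-0.0886],[0,0,-0.0886],[0,0,-0.0886],[0,0,-0.0886],[0,0,-0.0886]]' --gripper '[20,20,20,20,20,20]'

```text
clock: 4.48
eef_pos: [520.4, -171.2, 298.5]
eef_rot: [-3.138, -0.001, 1.358]
wrist_force: [-0.4, 0.8, -1.0]
finger_gap: 27.9
finger_force: 25.0
```

carry_out --slide '[[-0.09,-0.624,0],[-0.09,-0.624,0],[-0.09,-0.624,0],[-0.09,-0.624,0],[-0.09,-0.624,0],[-0.09,-0.624,0],[-0.09,-0.624,0]]' --dr '[[0,0,0],[0,0,0],[0,0,0],[0,0,0],[0,0,0],[0,0,0],[0,0,0]]' --gripper '[20,20,20,20,20,20,20]'

```text
clock: 5.07
eef_pos: [498.9, -324.7, 299.5]
eef_rot: [-3.14, -0.001, 1.366]
wrist_force: [-0.8, -0.4, -1.5]
finger_gap: 27.7
finger_force: 25.0
```

```bash
python3 - <<'E'
from h import *
s=read_state();m=camera_model("wrist");im=camera("wrist");save("pics/w2.png",im)
import pickle;pickle.dump({k:m[k] for k in m},open("w2.pkl","wb"))
print(s["clock"],s["eef_pos"],np.degrees(s["eef_rot"]),s["finger_gap"])
E
```

```text
5.0667 [ 498.86650437 -324.72802009  299.50792852] [-1.79907517e+02 -6.04979194e-02  7.82776953e+01] 27.709072689533663
```

View pics/w2.png

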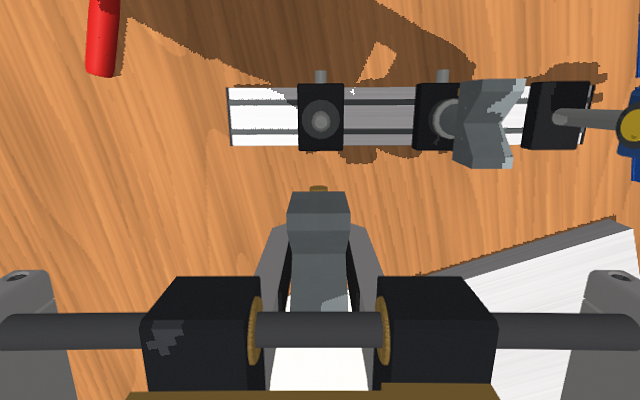

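w2: the bare post tip is at (320,121) and the fixed saddle at (490,123). The held saddle has its +y face at rows 192–212, columns 288–351, with the thumbscrew at (319,188). The rail's near end is at (229, 88–147).

```bash
python3 - <<'E'
from h import *
import pickle
m=pickle.load(open("w2.pkl","rb"));im=cv2.imread("pics/w2.png");g=cv2.cvtColor(im,cv2.COLOR_BGR2GRAY).astype(int)
print("rows col300",list(enumerate(g[184:260,298:306].mean(1).round().astype(int).tolist(),184)))
print("row203",g[200:206,280:360].mean(0).round().astype(int).tolist())
print("tip");print(g[103:140:1,320].tolist());print(g[121,300:342].tolist())
print("rail rows",[ (c,[int(r) for r in np.where(np.abs(np.diff(g[75:165,c]))>40)[0]+75]) for c in (240,260,280,285,360,380,400)])
print("rail end",g[115,220:240].tolist())
# tip circle
c=cv2.HoughCircles(g[100:142,298:344].astype(np.uint8),cv2.HOUGH_GRADIENT,1,20,param1=80,param2=8,minRadius=4,maxRadius=22);print(c)
pr=lambda X:proj(m,X)[0].round(1)
for z in(108,70,25):print(z,back(m,np.array([320.5,121]),z))
s0=np.array([498.87,-324.73,299.51]);Rt=Ro.from_euler("xyz",[-179.91,-0.06,78.28],degrees=True)
for x in(26,30,34):print(x,proj(m,s0+Rt.apply([[x,-14,53.5],[x,14,53.5],[x,-14,89.5],[x,14,89.5],[x-8,0,53.5],[0,0,75.5]])).round(1).tolist())
E
```

```text
rows col300 [(184, 145), (185, 145), (186, 145), (187, 146), (188, 146), (189, 146), (190, 149), (191, 112), (192, 78), (193, 74), (194, 74), (195, 75), (196, 75), (197, 75), (198, 75), (199, 72), (200, 72), (201, 72), (202, 72), (203, 72), (204, 72), (205, 72), (206, 72), (207, 72), (208, 71), (209, 72), (210, 72), (211, 72), (212, 71), (213, 83), (214, 91), (215, 92), (216, 92), (217, 92), (218, 92), (219, 92), (220, 92), (221, 92), (222, 91), (223, 92), (224, 92), (225, 92), (226, 92), (227, 92), (228, 92), (229, 92), (230, 89), (231, 83), (232, 81), (233, 81), (234, 80), (235, 80), (236, 80), (237, 80), (238, 79), (239, 79), (240, 79), (241, 78), (242, 78), (243, 79), (244, 79), (245, 80), (246, 79), (247, 78), (248, 79), (249, 78), (250, 78), (251, 78), (252, 77), (253, 80), (254, 88), (255, 92), (256, 92), (257, 91), (258, 91), (259, 91)]
row203 [143, 148, 151, 152, 154, 152, 149, 148, 145, 107, 69, 70, 71, 71, 71, 71, 71, 72, 71, 72, 73, 72, 72, 72, 72, 73, 72, 72, 73, 74, 74, 73, 74, 73, 74, 74, 74, 74, 73, 72, 72, 72, 72, 72, 72, 72, 72, 73, 72, 72, 73, 73, 74, 74, 74, 74, 7
[... 665 characters left out ...]
 105, 128, 129, 133, 134, 144, 145]), (360, [76, 80, 98, 104, 128, 133, 162]), (380, [77, 86, 98, 104, 128, 133, 144, 150]), (400, [86, 98, 104, 127, 128, 133, 144, 156])]
rail end [139, 137, 135, 139, 143, 145, 144, 123, 60, 59, 182, 255, 254, 252, 252, 252, 252, 252, 252, 252]
[[[22.5 18.5 19. ]]]
108 [ 512.33351968 -264.59901179]
70 [ 512.04741703 -266.8750374 ]
25 [ 511.70861126 -269.57033089]
26 [[287.4, 223.3], [351.4, 223.3], [293.4, 199.4], [345.0, 199.4], [319.4, 240.2], [319.2, 254.8]]
30 [[287.2, 214.6], [351.6, 214.6], [293.3, 192.3], [345.2, 192.3], [319.4, 231.8], [319.2, 254.8]]
34 [[287.0, 205.9], [351.9, 205.9], [293.1, 185.1], [345.3, 185.1], [319.4, 223.3], [319.2, 254.8]]
```

carry_out --slide '[[0.0556,0.235,0],[0.0556,0.235,0],[0.0556,0.235,-0.1],[0.0556,0.235,-0.2],[0.0556,0.235,-0.2],[0.0556,0.235,-0.2],[0.0556,0.235,-0.2]]' --dr '[[0,0,0],[0,0,0],[0,0,0],[0,0,0],[0,0,0],[0,0,0],[0,0,0]]' --gripper '[20,20,20,20,20,20,20]'

```text
clock: 5.7
eef_pos: [513.0, -266.7, 252.1]
eef_rot: [3.14, 0.0, 1.365]
wrist_force: [-0.4, -0.6, -0.9]
finger_gap: 27.8
finger_force: 25.0
```

```bash
python3 - <<'E'
from h import *
s=read_state();m=camera_model("side");im=camera("side")
print(s["clock"],s["eef_pos"],np.degrees(s["eef_rot"]))
p=proj(m,[[512.4,-265.2,108],[512.4,-265.2,112],[512.4,-265.2,70]]);print(p)
u,v=p[0].astype(int)
save("pics/s1.png",cv2.resize(np.array(im)[v-70:v+50,u-80:u+80],(800,600),interpolation=cv2.INTER_CUBIC))
print(u-80,v-70)
E
```

```text
5.7 [ 512.9576136  -266.71233486  252.08290728] [1.79921318e+02 2.37174438e-02 7.82049486e+01]
[[340.8087028  338.00063148]
 [340.9068903  336.54022636]
 [339.90660474 351.40434434]]
260 268
```

View pics/s1.png

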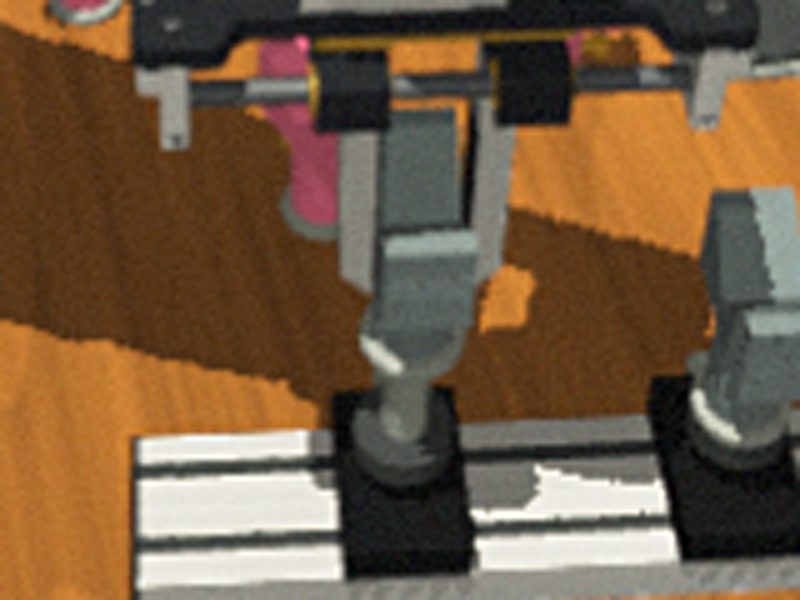

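The side view shows the saddle's foot centred over the shaft to within about a millimetre: foot at (412,345), shaft at (404,415). I'll go down slowly.

carry_out --slide '[[0,0.002,-0.02],[0,0.002,-0.04],[0,0.002,-0.06],[0,0.002,-0.08],[0,0.002,-0.1]]' --dr '[[0,0,0],[0,0,0],[0,0,0],[0,0,0],[0,0,0]]' --gripper '[20,20,20,20,20]'

```text
clock: 6.17
eef_pos: [512.4, -266.6, 225.0]
eef_rot: [-3.141, -0.0, 1.364]
wrist_force: [0.5, -0.3, -1.4]
finger_gap: 27.7
finger_force: 25.0
```

carry_out --slide '[[0,0,-0.02],[0,0,-0.04],[0,0,-0.06],[0,0,-0.072],[0,0,-0.08],[0,0,-0.08],[0,0,-0.08]]' --dr '[[0,0,0],[0,0,0],[0,0,0],[0,0,0],[0,0,0],[0,0,0],[0,0,0]]' --gripper '[20,20,20,20,20,20,20]'

```text
clock: 6.75
eef_pos: [512.5, -266.6, 205.7]
eef_rot: [3.141, 0.0, 1.364]
wrist_force: [-0.2, 0.5, -1.5]
finger_gap: 27.9
finger_force: 25.0
```

carry_out --slide '[[0,0,-0.003],[0,0,-0.005],[0,0,-0.005],[0,0,-0.005]]' --dr '[[0,0,0],[0,0,0],[0,0,0],[0,0,0]]' --gripper '[20,20,20,20]'

```text
clock: 7.08
eef_pos: [512.6, -266.6, 204.7]
eef_rot: [3.141, 0.0, 1.364]
wrist_force: [0.5, 0.0, 1.5]
finger_gap: 28.0
finger_force: 25.0
```

carry_out --slide '[[0,0,0],[0,0,0],[0,0,0],[0,0,0],[0,0,0],[0,0,0]]' --dr '[[0,0,0],[0,0,0],[0,0,0],[0,0,0],[0,0,0],[0,0,0]]' --gripper '[50,60,60,60,60,60]'

```text
clock: 7.58
eef_pos: [512.5, -266.6, 204.4]
eef_rot: [-3.142, -0.0, 1.364]
wrist_force: [-0.2, 0.9, 0.2]
finger_gap: 55.8
finger_force: 0.0
```

carry_out --slide '[[0,0,0.2],[0,0,0.4],[0,0,0.52],[0,0,0.52],[0,-0.22,0.52],[0,-0.22,0.52],[0,-0.22,0.52],[0,-0.22,0.52]]' --dr '[[0,0,0],[0,0,0],[0,0,0],[0,0,0],[0,0,0],[0,0,0],[0,0,0],[0,0,0]]' --gripper '[60,60,60,60,60,60,60,60]'

```text
clock: 8.25
eef_pos: [512.2, -321.9, 333.5]
eef_rot: [-3.14, -0.001, 1.363]
wrist_force: [-0.5, 0.5, -0.7]
finger_gap: 56.6
finger_force: 0.0
```

```bash
python3 - <<'E'
from h import *
s=read_state();m=camera_model("wrist");im=camera("wrist");save("pics/w3.png",im)
import pickle;pickle.dump({k:m[k] for k in m},open("w3.pkl","wb"))
print(s["clock"],s["eef_pos"],np.degrees(s["eef_rot"]))
E
```

```text
8.25 [ 512.24341868 -321.91845721  333.5017164 ] [-1.79934973e+02 -3.82818239e-02  7.80660612e+01]
```

View pics/w3.png

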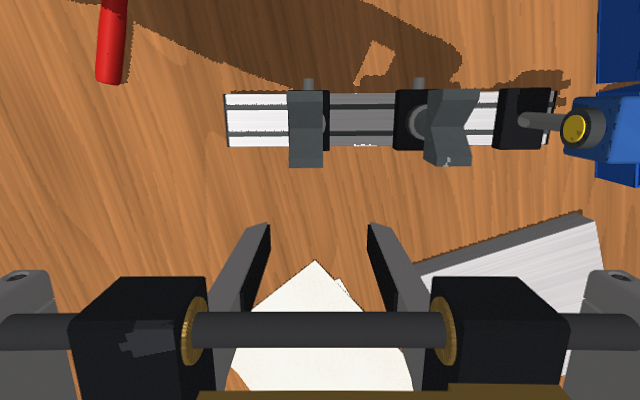

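The saddle is seated in line with the rail: the near block is at (306, 90–167) and the fixed one spans the same rows. Next is the tube.

carry_out --slide '[[-0.057,0.771,0],[-0.057,0.771,0],[-0.057,0.771,0],[-0.057,0.771,0],[-0.057,0.771,0],[-0.057,0.771,0]]' --dr '[[0,0,-0.075],[0,0,-0.075],[0,0,-0.075],[0,0,-0.075],[0,0,-0.075],[0,0,-0.075]]' --gripper '[100,100,100,100,100,100]'

```text
clock: 8.8
eef_pos: [497.7, -123.8, 334.8]
eef_rot: [3.142, -0.001, 0.897]
wrist_force: [0.2, 1.0, 0.8]
finger_gap: 92.3
finger_force: 0.0
```

carry_out --slide '[[-0.057,0.771,0],[-0.057,0.771,0],[-0.057,0.771,0],[-0.057,0.771,0],[-0.057,0.771,0]]' --dr '[[0,0,0],[0,0,0],[0,0,0],[0,0,0],[0,0,0]]' --gripper '[100,100,100,100,100]'

```text
clock: 9.22
eef_pos: [483.0, 67.1, 334.5]
eef_rot: [-3.141, -0.0, 0.895]
wrist_force: [0.5, 1.0, 0.3]
finger_gap: 94.2
finger_force: 0.0
```

carry_out --slide '[[-0.057,0.771,0],[-0.057,0.771,0],[-0.057,0.771,0],[-0.057,0.771,0],[-0.057,0.771,0],[-0.057,0.771,0],[-0.057,0.771,0]]' --dr '[[0,0,0],[0,0,0],[0,0,0],[0,0,0],[0,0,0],[0,0,0],[0,0,0]]' --gripper '[100,100,100,100,100,100,100]'

```text
clock: 9.8
eef_pos: [469.1, 257.7, 333.9]
eef_rot: [-3.141, 0.001, 0.896]
wrist_force: [-0.2, 0.8, -0.1]
finger_gap: 94.0
finger_force: 0.0
```

```bash
python3 - <<'E'
from h import *
import pickle
s=read_state();m=camera_model("wrist");im=camera("wrist");save("pics/w4.png",im)
pickle.dump({k:m[k] for k in m},open("w4.pkl","wb"))
print(s["clock"],s["eef_pos"],np.degrees(s["eef_rot"]))
# rail from w2 and w3: groove dark rows
for w,cols,win in(("w2",[240,260,280,360,380,400],((96,106),(126,136))),("w3",[240,260,280,340,360,380],((100,116),(126,142)))):
    mm=pickle.load(open(w+".pkl","rb"));g=cv2.cvtColor(cv2.imread(f"pics/{w}.png"),cv2.COLOR_BGR2GRAY).astype(float)
    P=[]
    for c in cols:
        r=[]
        for a,b in win:
            wt=np.clip(g[a:b,c].max()*.6-g[a:b,c],0,None);r.append((wt*np.arange(a,b)).sum()/wt.sum())
        P.append(np.mean([back(mm,np.array([c,v]),25) for v in r],0))
    P=np.array(P);k=np.polyfit(P[:,0],P[:,1],1);print(w,"yaw",np.degrees(np.arctan(k[0])),"y at 512.5",np.polyval(k,512.5),"resid",(P[:,1]-np.polyval(k,P[:,0])).round(2))
mm=pickle.load(open("w3.pkl","rb"))
print("end near",back(pickle.load(open("w2.pkl","rb")),np.array([228.,116]),25))
E
```

```text
9.8 [469.13900707 257.73228486 333.94306731] [-1.79983947e+02  3.95781628e-02  5.13172452e+01]
w2 yaw -11.60907203298245 y at 512.5 -265.354167942402 resid [-0.15 -0.02  0.23 -0.03 -0.01 -0.02]
w3 yaw -11.457959644436706 y at 512.5 -265.47731736927676 resid [ 0.1  -0.07 -0.05 -0.07  0.14 -0.05]
end near [ 417.50938371 -244.93167155]
```

View pics/w4.png

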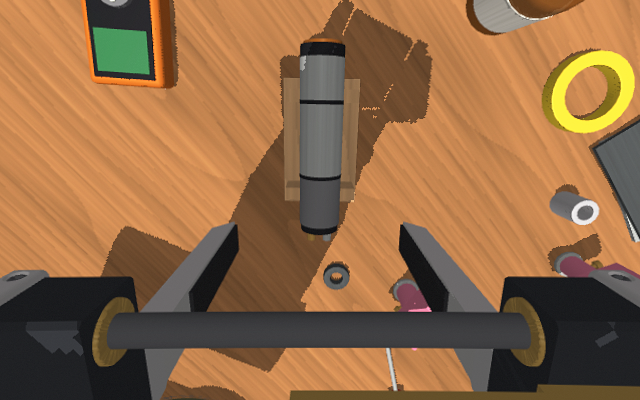

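w4: the tube lies with its amber window end at (322,42) and its connectors at (320,236). The cradle boards are clear of the middle (322,135). I'll fit the cylinder.

```bash
python3 - <<'E'
from h import *
import pickle
from scipy.optimize import minimize
m=pickle.load(open("w4.pkl","rb"));im=cv2.imread("pics/w4.png");hsv=cv2.cvtColor(im,cv2.COLOR_BGR2HSV)
M=np.zeros(im.shape[:2],np.uint8);w=(slice(30,245),slice(280,365));M[w]=(hsv[w][...,1]<75)|(hsv[w][...,2]<45)
M=cv2.morphologyEx(M,cv2.MORPH_OPEN,np.ones((7,7)))
n,l,st,_=cv2.connectedComponentsWithStats(M);k=1+st[1:,4].argmax();print(st[k]);M=(l==k)*1.
t=np.linspace(0,2*np.pi,48)
def cyl(p):
    C=np.vstack([np.c_[np.full(48,a),23*np.cos(t),23*np.sin(t)] for a in(-100,100)])
    return C@Ro.from_euler("z",p[2]/100).as_matrix().T+[p[0],p[1],55]
def c(p):
    h=cv2.convexHull((proj(m,cyl(p))*16).astype(np.float32)).round().astype(np.int32)
    A=np.zeros(M.shape,np.uint8);cv2.fillConvexPoly(A,h,255,cv2.LINE_AA,4);return np.abs(A/255.-M).sum()
p0=np.array([488,279,89.])
r=minimize(c,p0,method="Nelder-Mead",options=dict(initial_simplex=[p0+d for d in np.vstack([np.zeros(3),np.diag([8,8,12])])]))
print(r.x,r.fun,np.degrees(r.x[2]/100))
P=cyl(r.x);print(proj(m,P).min(0),proj(m,P).max(0))
E
```

```text
[ 300   42   45  198 8026]
[488.61065004 279.94525245  87.62671806] 555.6941176470589 50.2064111753109
[298.92252241  42.04536997] [345.38441285 238.76389844]
```

carry_out --slide '[[0.078,0.089,-0.2],[0.078,0.089,-0.3],[0.078,0.089,-0.45],[0.078,0.089,-0.6],[0.078,0.089,-0.72],[0.078,0.089,-0.804],[0.078,0.089,-0.804],[0.078,0.089,-0.804],[0.078,0.089,-0.804]]' --dr '[[0,0,-0.003],[0,0,-0.003],[0,0,-0.003],[0,0,-0.003],[0,0,-0.003],[0,0,-0.003],[0,0,-0.003],[0,0,-0.003],[0,0,-0.003]]' --gripper '[100,100,100,100,100,100,100,100,100]'

```text
clock: 10.6
eef_pos: [490.0, 278.5, 135.2]
eef_rot: [3.141, -0.002, 0.873]
wrist_force: [0.2, -0.3, 0.6]
finger_gap: 94.0
finger_force: 0.0
```

carry_out --slide '[[0,0,0],[0,0,0],[0,0,0],[0,0,0],[0,0,0],[0,0,0],[0,0,0],[0,0,0],[0,0,0],[0,0,0]]' --dr '[[0,0,0],[0,0,0],[0,0,0],[0,0,0],[0,0,0],[0,0,0],[0,0,0],[0,0,0],[0,0,0],[0,0,0]]' --gripper '[40,40,40,40,40,40,40,40,40,40]' --newtons 30

```text
clock: 11.43
eef_pos: [489.0, 279.1, 133.4]
eef_rot: [-3.141, 0.0, 0.874]
wrist_force: [-3.3, 2.1, 1.3]
finger_gap: 45.1
finger_force: 30.0
```

carry_out --slide '[[0,0,0.05],[0,0,0.15],[0,0,0.3],[0,0,0.45],[0,0,0.6],[0,0,0.7],[0,0,0.8],[0,0,0.8],[0,0,0.8]]' --dr '[[0,0,0],[0,0,0],[0,0,0],[0,0,0],[0,0,0],[0,0,0],[0,0,0],[0,0,0],[0,0,0]]' --gripper '[40,40,40,40,40,40,40,40,40]'

```text
clock: 12.18
eef_pos: [489.2, 278.8, 334.2]
eef_rot: [3.141, -0.002, 0.874]
wrist_force: [-0.1, -0.7, -4.3]
finger_gap: 45.4
finger_force: 30.0
```

```bash
python3 - <<'E'
from h import *
import pickle
s=read_state();m=camera_model("wrist");im=camera("wrist");save("pics/w5.png",im)
pickle.dump({k:m[k] for k in m},open("w5.pkl","wb"))
p0=s["eef_pos"];Rt=Ro.from_euler("xyz",s["eef_rot"]);print(s["clock"],p0,s["wrist_force"],s["moment"])
for x in(90,100,110):print(x,proj(m,p0+Rt.apply([[x,0,55],[x,23,78],[x,-23,78],[x,0,101]])).round(1).tolist())
for x in(60,20):print(x,proj(m,p0+Rt.apply([[x,23,78],[x,-23,78]])).round(1).tolist())
E
```

```text
12.1833 [489.21037113 278.75195352 334.22584554] [-0.13465731 -0.70928722 -4.28320283] [-0.08540974  0.13849396 -0.00920066]
90 [[320.4, 67.0], [370.6, 71.7], [269.7, 71.7], [319.9, 75.3]]
100 [[320.5, 38.9], [371.6, 47.9], [268.8, 47.9], [319.9, 54.7]]
110 [[320.5, 9.4], [372.6, 23.1], [267.8, 23.1], [320.0, 33.3]]
60 [[367.8, 138.1], [272.2, 138.1]]
20 [[364.7, 216.5], [275.1, 216.5]]
```

View pics/w5.png

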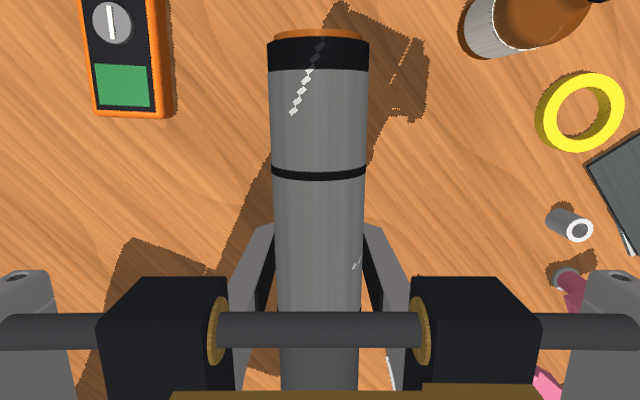

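w5: the tube is held at its middle and parallel to the tool. The rim end is at row 38, against 39 predicted for +100. Carry it to the rail.

carry_out --slide '[[0.11,-0.743,0],[0.11,-0.743,0],[0.11,-0.743,0],[0.11,-0.743,0],[0.11,-0.743,0],[0.11,-0.743,0]]' --dr '[[0,0,-0.0571],[0,0,-0.0571],[0,0,-0.0571],[0,0,-0.0571],[0,0,-0.0571],[0,0,-0.0571]]' --gripper '[40,40,40,40,40,40]'

```text
clock: 12.73
eef_pos: [516.8, 89.3, 331.5]
eef_rot: [-3.141, 0.003, 0.511]
wrist_force: [0.2, 0.8, -3.7]
finger_gap: 45.3
finger_force: 30.0
```

carry_out --slide '[[0.11,-0.743,0],[0.11,-0.743,0],[0.11,-0.743,0],[0.11,-0.743,0],[0.11,-0.743,0],[0.11,-0.743,0]]' --dr '[[0,0,-0.0571],[0,0,-0.0571],[0,0,-0.0571],[0,0,-0.0571],[0,0,-0.0571],[0,0,-0.0571]]' --gripper '[40,40,40,40,40,40]'

```text
clock: 13.23
eef_pos: [544.2, -96.0, 331.2]
eef_rot: [-3.141, 0.003, 0.152]
wrist_force: [-1.0, -0.2, -3.7]
finger_gap: 45.5
finger_force: 30.0
```

carry_out --slide '[[0.11,-0.743,0],[0.11,-0.743,0],[0.11,-0.743,0],[0.11,-0.743,0],[0.11,-0.743,0],[0.11,-0.743,0],[0.11,-0.743,0],[0.11,-0.743,0]]' --dr '[[0,0,-0.0571],[0,0,-0.0571],[0,0,-0.0571],[0,0,-0.0571],[0,0,-0.0571],[0,0,-0.0571],[0,0,-0.0571],[0,0,-0.0571]]' --gripper '[40,40,40,40,40,40,40,40]'

```text
clock: 13.9
eef_pos: [571.9, -277.0, 332.2]
eef_rot: [-3.141, 0.002, -0.202]
wrist_force: [-0.0, 0.8, -3.5]
finger_gap: 45.2
finger_force: 30.0
```

```bash
python3 - <<'E'
from h import *
s=read_state();print(s["clock"],s["eef_pos"],np.degrees(s["eef_rot"]),s["wrist_force"],s["moment"],s["finger_gap"])
d=np.array([np.cos(np.radians(-11.55)),np.sin(np.radians(-11.55))])
o=np.array([512.5,-266.0])+60*d
print("shift needed",o-s["eef_pos"][:2],(o-s["eef_pos"][:2])/250,(-11.55-np.degrees(s["eef_rot"][2]))/360)
E
```

```text
13.9 [ 571.90643251 -276.97300073  332.19046223] [-1.79946747e+02  1.09746054e-01 -1.15481397e+01] [-0.02472052  0.83027387 -3.47974301] [0.01139631 0.18039894 0.06766845] 45.1833779865159
shift needed [-0.6214115  -1.04037951] [-0.00248565 -0.00416152] -5.1675306642974385e-06
```

carry_out --slide '[[-0.002,-0.003,-0.05],[-0.002,-0.003,-0.1],[-0.002,-0.003,-0.15],[-0.002,-0.003,-0.2],[-0.002,-0.003,-0.25],[-0.002,-0.003,-0.29],[-0.002,-0.003,-0.32],[-0.002,-0.003,-0.33],[-0.002,-0.003,-0.33],[-0.002,-0.003,-0.33]]' --dr '[[0,0,0],[0,0,0],[0,0,0],[0,0,0],[0,0,0],[0,0,0],[0,0,0],[0,0,0],[0,0,0],[0,0,0]]' --gripper '[40,40,40,40,40,40,40,40,40,40]'

```text
clock: 14.73
eef_pos: [571.4, -279.2, 251.4]
eef_rot: [3.141, -0.001, -0.203]
wrist_force: [-0.5, -0.3, -3.2]
finger_gap: 45.4
finger_force: 30.0
```

```bash
python3 - <<'E'
from h import *
m=camera_model("side");im=camera("side");s=read_state()
print(s["eef_pos"],s["wrist_force"])
p=proj(m,[[571.3,-278,161]])[0].astype(int);u,v=p
save("pics/s2.png",cv2.resize(np.array(im)[max(v-75,0):v+75,u-100:u+100],(800,600),interpolation=cv2.INTER_CUBIC))
E
```

```text
[ 571.39396156 -279.19486615  251.59866178] [ 0.1101659  -0.26627855 -3.13675515]
```

View pics/s2.png

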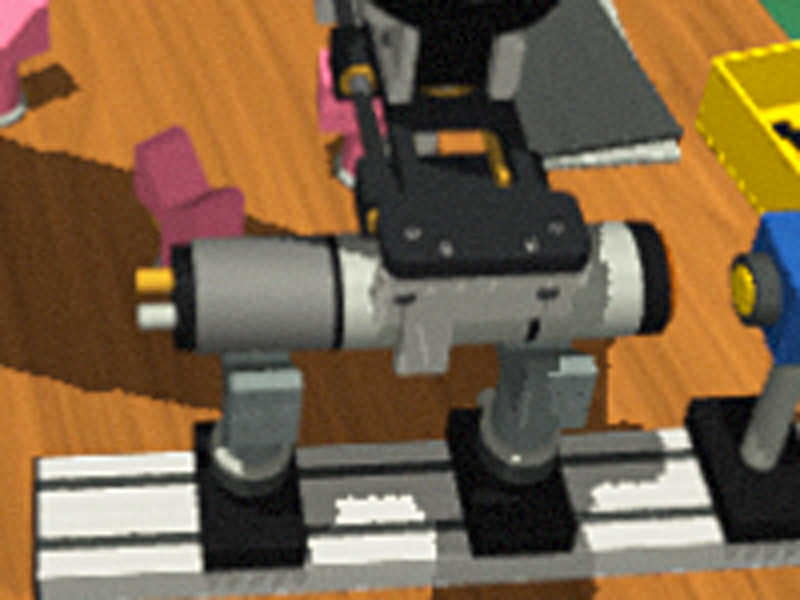

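The side view shows the tube above both saddles, window towards the lamp and roughly centred. The final lowering is slow.

carry_out --slide '[[0,0.004,-0.006],[0,0.004,-0.012],[0,0.004,-0.018],[0,0.004,-0.024],[0,0.004,-0.03],[0,0.004,-0.034],[0,0.004,-0.038],[0,0.004,-0.038],[0,0.004,-0.038]]' --dr '[[0,0,0],[0,0,0],[0,0,0],[0,0,0],[0,0,0],[0,0,0],[0,0,0],[0,0,0],[0,0,0]]' --gripper '[40,40,40,40,40,40,40,40,40]'

```text
clock: 15.53
eef_pos: [571.2, -278.1, 241.4]
eef_rot: [-3.142, 0.0, -0.202]
wrist_force: [-0.5, -0.9, -4.0]
finger_gap: 45.4
finger_force: 30.0
```

carry_out --slide '[[0,0,-0.003],[0,0,-0.006],[0,0,-0.006],[0,0,-0.006]]' --dr '[[0,0,0],[0,0,0],[0,0,0],[0,0,0]]' --gripper '[40,40,40,40]'

```text
clock: 15.87
eef_pos: [571.3, -278.2, 240.1]
eef_rot: [3.141, -0.0, -0.203]
wrist_force: [0.1, -1.1, -2.1]
finger_gap: 45.1
finger_force: 30.0
```

carry_out --slide '[[0,0,-0.002],[0,0,-0.003],[0,0,-0.003],[0,0,-0.003]]' --dr '[[0,0,0],[0,0,0],[0,0,0],[0,0,0]]' --gripper '[40,40,40,40]'

```text
clock: 16.2
eef_pos: [571.3, -278.3, 240.0]
eef_rot: [3.141, -0.001, -0.203]
wrist_force: [-2.0, -1.2, 5.8]
finger_gap: 44.9
finger_force: 30.0
```

The tube is seated and still held. Release and back away straight up.

carry_out --slide '[[0,0,0],[0,0,0],[0,0,0],[0,0,0],[0,0,0],[0,0,0],[0,0,0],[0,0,0]]' --dr '[[0,0,0],[0,0,0],[0,0,0],[0,0,0],[0,0,0],[0,0,0],[0,0,0],[0,0,0]]' --gripper '[52,60,70,80,90,90,90,90]'

```text
clock: 16.87
eef_pos: [571.2, -278.1, 239.1]
eef_rot: [-3.142, 0.0, -0.203]
wrist_force: [0.3, -0.8, 0.1]
finger_gap: 84.3
finger_force: 0.0
```

carry_out --slide '[[0,0,0.1],[0,0,0.2],[0,0,0.3],[0,0,0.4],[0,0,0.5],[0,0,0.5],[0,0,0.5]]' --dr '[[0,0,0],[0,0,0],[0,0,0],[0,0,0],[0,0,0],[0,0,0],[0,0,0]]' --gripper '[90,90,90,90,90,90,90]'

```text
clock: 17.45
eef_pos: [571.3, -278.1, 365.3]
eef_rot: [3.141, -0.002, -0.203]
wrist_force: [-0.4, 0.6, -0.8]
finger_gap: 84.4
finger_force: 0.0
```

```bash
python3 - <<'E'
from h import *
m=camera_model("side");im=np.array(camera("side"));s=read_state()
print(s["clock"],s["eef_pos"],s["wrist_force"])
d=np.array([np.cos(np.radians(-11.55)),np.sin(np.radians(-11.55)),0]);o=np.array([571.3,-278,161.5])
t=np.linspace(0,2*np.pi,60);n=np.array([-d[1],d[0],0])
ov=im.copy()
P=[proj(m,o+a*d+23*(np.cos(t)[:,None]*n+np.sin(t)[:,None]*[0,0,1])) for a in(-100,100)]
h=cv2.convexHull(np.vstack(P).astype(np.float32))
ov=cv2.resize(ov,None,fx=4,fy=4,interpolation=cv2.INTER_CUBIC);cv2.polylines(ov,[(h*4+1.5).round().astype(np.int32)],True,(0,255,0),1)
u,v=(proj(m,o)[0]*4).astype(int)
save("pics/s3.png",ov[max(v-300,0):v+300,u-400:u+400])
E
```

```text
17.5 [ 571.15882438 -278.04084527  363.6887132 ] [-0.66556783 -0.40869838  0.45834093]
```

View pics/s3.png

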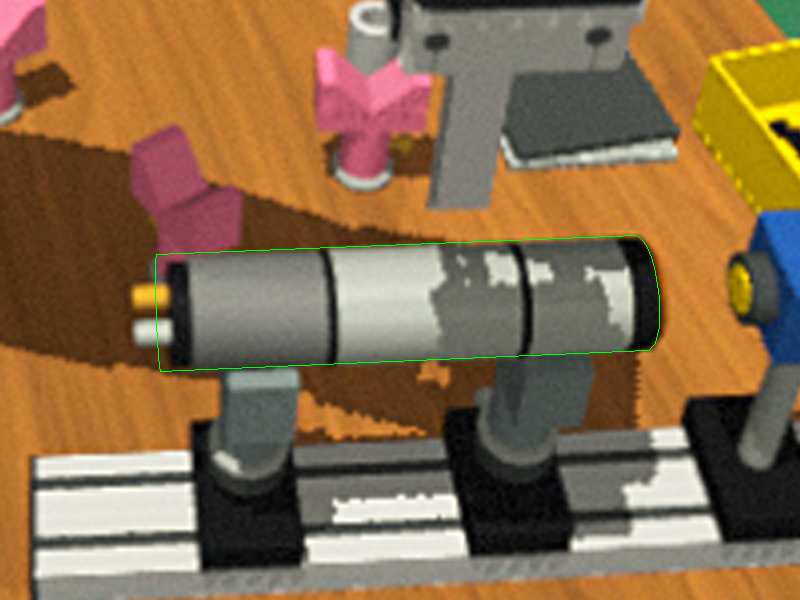

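s3: the tube lies level in both saddles. It matches the drawn target outline with its window end at (655,293), and is centred to within about 5 mm. The gripper is clear, so I'm handing it in.

```bash
python3 -c "
from cell import *
print(sign_off())"
```

```text
the job is handed in; nothing more can be done
None
```

The saddle stands on the bare post's collar in line with the rail, and the tube lies in both saddles with its window facing the lamp. The job was handed in at about 17.5 s; `sign_off()` gave no verdict.

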